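# Load the film drives into the ingest dock and stack the emptied tray

### The job

Move the four drives from the transport tray into the dock, each into the bay whose bezel has its own colour: keep them upright and lower them fully home, do not drop them in. Then pick up the emptied transport tray and set it down gently, squarely on top of the other empty tray.

Things in the scene. Friction and masses are not known exactly. Their poses are not given: they have to be found in the camera images.
- drive_red: drive in a carrier with a red top: upright aluminium slab 16 mm thick (its x), 76 wide (its y), 112 tall, 0.2 kg; top 14 mm red. Origin: centre of its underside, z up. Stands on a tray pocket floor, 8 mm above the tray's origin; its upper 75 mm is free to grip across the 16 mm. May go into a bay either way round.
- drive_yellow: drive in a carrier with a yellow top: upright aluminium slab 16 mm thick (its x), 76 wide (its y), 112 tall, 0.2 kg; top 14 mm yellow. Origin: centre of its underside, z up. Stands on a tray pocket floor, 8 mm above the tray's origin; its upper 75 mm is free to grip across the 16 mm. May go into a bay either way round.
- drive_green: drive in a carrier with a green top: upright aluminium slab 16 mm thick (its x), 76 wide (its y), 112 tall, 0.2 kg; top 14 mm green. Origin: centre of its underside, z up. Stands on a tray pocket floor, 8 mm above the tray's origin; its upper 75 mm is free to grip across the 16 mm. May go into a bay either way round.
- drive_blue: drive in a carrier with a blue top: upright aluminium slab 16 mm thick (its x), 76 wide (its y), 112 tall, 0.2 kg; top 14 mm blue. Origin: centre of its underside, z up. Stands on a tray pocket floor, 8 mm above the tray's origin; its upper 75 mm is free to grip across the 16 mm. May go into a bay either way round.
- bay_red: bay with the red bezel, in the fixed black dock (240 by 116 mm). Origin: centre of its slot floor, 12 mm above the table, z up. Slot 19.5 mm (x) by 80 (y), straight to 32 mm above the origin, then a coloured funnel opens to 35 by 94 at 49 mm; rim at 51 mm. Bays in a row along x, 54 mm pitch. A seated drive rests on the slot floor, 61 mm standing out.
- bay_yellow: bay with the yellow bezel, in the fixed black dock (240 by 116 mm). Origin: centre of its slot floor, 12 mm above the table, z up. Slot 19.5 mm (x) by 80 (y), straight to 32 mm above the origin, then a coloured funnel opens to 35 by 94 at 49 mm; rim at 51 mm. Bays in a row along x, 54 mm pitch. A seated drive rests on the slot floor, 61 mm standing out.
- bay_green: bay with the green bezel, in the fixed black dock (240 by 116 mm). Origin: centre of its slot floor, 12 mm above the table, z up. Slot 19.5 mm (x) by 80 (y), straight to 32 mm above the origin, then a coloured funnel opens to 35 by 94 at 49 mm; rim at 51 mm. Bays in a row along x, 54 mm pitch. A seated drive rests on the slot floor, 61 mm standing out.
- bay_blue: bay with the blue bezel, in the fixed black dock (240 by 116 mm). Origin: centre of its slot floor, 12 mm above the table, z up. Slot 19.5 mm (x) by 80 (y), straight to 32 mm above the origin, then a coloured funnel opens to 35 by 94 at 49 mm; rim at 51 mm. Bays in a row along x, 54 mm pitch. A seated drive rests on the slot floor, 61 mm standing out.
- tray: loose grey tray with the drives, 224 (x) by 104 (y) by 45 mm tall, 0.38 kg, flat bottom; origin: centre of underside, z up. Pockets 20 by 80, 37 deep, at x = -90, -38, 38, 90 mm. In the middle an open well (44 in x, 96 in y) with an orange grip bar across it: 44 long in x, 14 thick in y, from 8 mm up to the rim at 45 mm, 41 mm free on each side: lift by pinching it across y.
- empty_tray: identical grey tray (loose, 224 by 104 by 45 mm, same axes, pockets and orange grip bar), already empty, standing on the table. Origin: centre of its underside, z up. The other tray is to rest with its flat bottom on this one's rim, 45 mm above this origin, long sides together; either way round.
There are look-alikes about, which are no part of the job. Leave any brown or turquoise look-alike of the empty_tray alone.

How it is judged (in metres and radians):
On the way:
1. all four drives are in the bays of their colours while the emptied tray is not yet on the other tray (horizontal distance between drive_red and bay_red below 0.008 m and z of drive_red in the frame of bay_red between -0.005 and 0.005 m and angle between each of drive_red, drive_yellow, drive_green, drive_blue's own z axis and vertical below 0.12 rad and horizontal distance between drive_yellow and bay_yellow below 0.008 m and z of drive_yellow in the frame of bay_yellow between -0.005 and 0.005 m and horizontal distance between drive_green and bay_green below 0.008 m and z of drive_green in the frame of bay_green between -0.005 and 0.005 m and horizontal distance between drive_blue and bay_blue below 0.008 m and z of drive_blue in the frame of bay_blue between -0.005 and 0.005 m and horizontal distance between tray and empty_tray above 0.12 m), for 0.2 s.
At the end, for the whole second after the job is handed in: Each drive is upright (0.12 rad) on the slot floor (5 mm) of the bay of its colour, within 8 mm of its centre; the emptied tray lies flat on the rim of the other tray (5 mm), within 15 mm and 0.15 rad of it; that tray stands on the table; all released and at rest (horizontal distance between drive_red and bay_red below 0.008 m and z of drive_red in the frame of bay_red between -0.005 and 0.005 m and angle between each of drive_red, drive_yellow, drive_green, drive_blue's own z axis and vertical below 0.12 rad and linear speed of each of drive_red, drive_yellow, drive_green, drive_blue, tray, empty_tray below 0.02 m/s and horizontal distance between drive_yellow and bay_yellow below 0.008 m and z of drive_yellow in the frame of bay_yellow between -0.005 and 0.005 m and horizontal distance between drive_green and bay_green below 0.008 m and z of drive_green in the frame of bay_green between -0.005 and 0.005 m and horizontal distance between drive_blue and bay_blue below 0.008 m and z of drive_blue in the frame of bay_blue between -0.005 and 0.005 m and horizontal distance between tray and empty_tray below 0.015 m and z of tray in the frame of empty_tray between 0.04 and 0.05 m and angle between each of tray, empty_tray's own z axis and vertical below 0.05 rad and angle between the x axis of tray and the x axis of empty_tray, either way round below 0.15 rad and height (world z) of empty_tray below 0.005 m); the robot touches nothing.
It fails at once if a drive was tipped over (more than 0.5 rad from upright) (angle between any of drive_red, drive_yellow, drive_green, drive_blue's own z axis and vertical above 0.5 rad).
It fails at once if a drive was dropped (moving faster than 0.6 m/s with its underside less than 40 mm above the table) ((linear speed of drive_red above 0.6 m/s and height (world z) of drive_red below 0.04 m) or (linear speed of drive_yellow above 0.6 m/s and height (world z) of drive_yellow below 0.04 m) or (linear speed of drive_green above 0.6 m/s and height (world z) of drive_green below 0.04 m) or (linear speed of drive_blue above 0.6 m/s and height (world z) of drive_blue below 0.04 m)).
It fails at once if the tray was dropped (moving faster than 0.6 m/s with its underside less than 60 mm above the table) (linear speed of tray above 0.6 m/s and height (world z) of tray below 0.06 m).
It also fails if it takes over 128 s, if anything falls off the work surface, if the arm or the gripper's body presses on something with over 40 N, if the wrist force passes 120 N, or if a joint passes its speed limit or range.

### The arm

A 6-joint arm with a two-finger parallel gripper is mounted at the origin on the work surface. World frame = base frame: x ahead of the robot, y to its left, z up, the work surface at z = 0. Lengths are in mm, angles in rad, forces in N, time in s.
With the tool pointing down it reaches from about 350 to 950 mm from the base axis. Payload 17.4 kg.
Tool frame: the origin (TCP) lies on the centre line of the jaws, within the pads' length; the fingertips stand 22 mm ahead of it and the grasp point (between the pads) lies 3 mm ahead of it (robot.finger_overhang is the distance from the TCP to the fingertips, in mm); z points along the fingers, y is the direction in which the jaws open and shut (so a half turn about z gives the same grasp; the last joint's range is limited). The gripper opens to 93 mm and grips with 3 to 60 N. Pads are 15 mm wide; open, the fingers measure 128 mm over their backs; the gripper's body (75 mm by 188 mm) begins 65 mm behind the grasp point.
Start: joints at [-1.27, 0.116, 1.442, -0, 1.584, -0.038], TCP at [224.331, -636.638, 203.146] pointing down, gripper open.
Joint ranges: [-2.83, 2.83], [-0.83, 2.19], [0.07, 2.5], [-1.14, 4.28], [0.01, 3], [-2.97, 2.97]. Speed limits (rad/s): [1.89, 1.89, 2.22, 3.14, 3.14, 3.14].

### API

Orientations are given as [roll, pitch, yaw] about the fixed x, y, z axes, in that order (R = Rz(yaw) Ry(pitch) Rx(roll)).
In Python, from plant import robot gives the robot as it stands.
- The arm moves only by the tool send_rows, never from a script. Its argument "increments" is a list that holds one entry, the list of rows, each a list of 4 numbers: the shift along the world's x, y, z in mm, then the turn about the world's z in degrees. A call has 1 to 12 rows; each row is the pose to reach, as a shift and turn from the pose commanded when the call began; what a row does not reach only later rows make up. A row lasts 1/8 s, in which the tool goes at most 62.5 mm and 10.7 degrees, less where a joint would pass 70% of its speed; a pose out of reach is approached as far as the arm can. A call with a gripper value outside its range is refused whole. "hand" is the closure in counts, from 0 (fully open) to 255 (shut), set as the call begins (left out, the last holds). The fingers move at their own pace and stop on an object; "force" is the grip in N (left out, the last holds). Time passes only in rows, so rows that repeat a pose let the fingers close. It gives the time, the measured TCP pose, the force and the opening at its end, in the units of the state.
- robot.get_obs(): the state, without advancing time (a new reading comes with each control period).
- robot.grab_frame(name): name is "side" or "top" or "wrist"; returns (picture, depth): 420x560x3 uint8, red, green, blue; 420x560 float32, mm along the optical axis (not along the pixel's ray), 0 where there is no reading.
- robot.camera_model(name): a dict with "mtx" (3x3 intrinsics, pixels), "extrinsics" (4x4, takes a point from camera to world coordinates). Camera axes: x right, y up, looking along -z (the intrinsics and any distortion apply to the point x, -y, -z); pixel columns grow to the right and rows downward; lengths in mm; the calibration is good to about 2 mm. A picture is of the moment at which its call begins: read the wrist's pose just before it. camera_model takes no time and is no camera call; for the wrist camera it gives the pose at the moment of the call.
- robot.finish_job(): hands the job in, once; it reports no verdict.
The state is a dict: "clock": time; "joint_positions": joint angles; "qvel": joint speeds; "joint_efforts": joint torques, N m; "ee_pos": TCP position; "eef_rot": TCP orientation; "contact_force": force on the tool from outside, world axes, zero at the start; "moment": the same for the moment, N m; "gripper_width": finger opening in mm.
Only numpy, scipy, OpenCV 4.12 (cv2) and the standard library are available. Lean on these libraries where they do the work, as an engineer would, in place of code of your own. Each camera call takes 0.05 s, during which the arm holds its last target. There are 200 camera calls.

## Working session

There is one attempt and no reset: what is moved stays moved. The work goes in short steps, Python scripts to look and compute and a tool call to move; the robot and the scene stay as the last step left them, time stands still between calls to the robot, and variables do not carry over. Pictures are saved under pics/ and viewed, about 12 in all and at most 16, crops included, and the job is handed in when it is done.

Besides the shell and the picture viewer there is one more tool, called after "Emit:" as a command line: name --argument value ..., lists and objects as JSON in quotes. send_rows: Moves the arm, as the interface text tells. Its arguments: {"type":"object","properties":{"increments":{"type":"array","items":{"type":"array","items":{"type":"array","items":{"type":"number"}}}},"hand":{"type":"number"},"force":{"type":"number"}},"required":["increments"]}

```bash
ls; mkdir -p pics
python3 - <<'E'
from plant import robot
import cv2,numpy as np
o=robot.get_obs();print(o)
for n in("top","side"):
    p,d=robot.grab_frame(n);m=robot.camera_model(n);print(n,m)
    cv2.imwrite(f"pics/{n}1.png",p[:,:,::-1]);np.savez(f"{n}1.npz",p=p,d=d,**{k:v for k,v in m.items()})
E
```

```text
pics
{'clock': 0.0, 'joint_positions': array([-1.26976011e+00,  1.16491585e-01,  1.44225992e+00,  5.28781647e-06,
        1.58399213e+00, -3.77904800e-02]), 'qvel': array([ 0.00096342,  0.0015762 , -0.00025797,  0.00022085,  0.00045805,
       -0.00013346]), 'joint_efforts': array([-5.87348932e-04, -7.21257234e+01, -6.22607446e+01,  7.79807637e-02,
        2.39379751e-02, -7.38351196e-05]), 'ee_pos': array([ 224.29146528, -636.41480028,  202.40473169]), 'eef_rot': array([-3.14044269e+00, -4.87694452e-05,  3.38826736e-01]), 'contact_force': array([-0.15330584,  0.52100849, -0.32613594]), 'moment': array([ 0.01782291, -0.0071328 , -0.04362977]), 'gripper_width': 93.05813454318009}
top {'mtx': array([[420.5461049 ,   0.        , 279.7752307 ],
       [  0.        , 420.5461049 , 206.29124431],
       [  0.        ,   0.        ,   1.        ]]), 'extrinsics': array([[-8.82716682e-03,  9.96654527e-01, -8.12516726e-02,
         3.94619317e+02],
       [-9.99753840e-01, -1.04501924e-02, -1.95717531e-02,
        -3.06665896e+01],
       [-2.03553720e-02,  8.10589086e-02,  9.96501436e-01,
         9.74908562e+02],
       [ 0.00000000e+00,  0.00000000e+00,  0.00000000e+00,
         1.00000000e+00]])}
side {'mtx': array([[447.73002805,   0.        , 279.64290647],
       [  0.        , 447.73002805, 210.18625541],
       [  0.        ,   0.        ,   1.        ]]), 'extrinsics': array([[-7.49121130e-01,  3.78323558e-01, -5.43772763e-01,
        -2.97483557e+01],
       [-6.62153264e-01, -4.03796523e-01,  6.31269691e-01,
         5.71313913e+02],
       [ 1.92506446e-02,  8.32958374e-01,  5.53000687e-01,
         5.62143400e+02],
       [ 0.00000000e+00,  0.00000000e+00,  0.00000000e+00,
         1.00000000e+00]])}
```

View pics/top1.png

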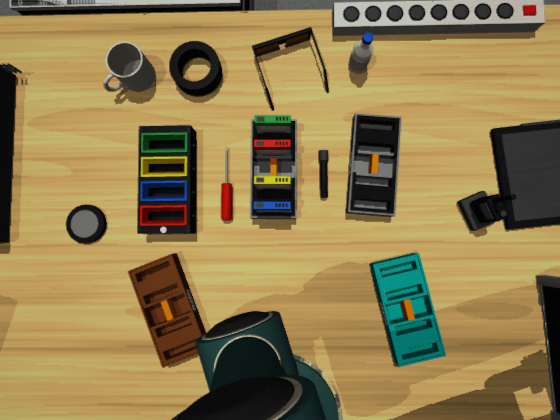

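View pics/side1.png

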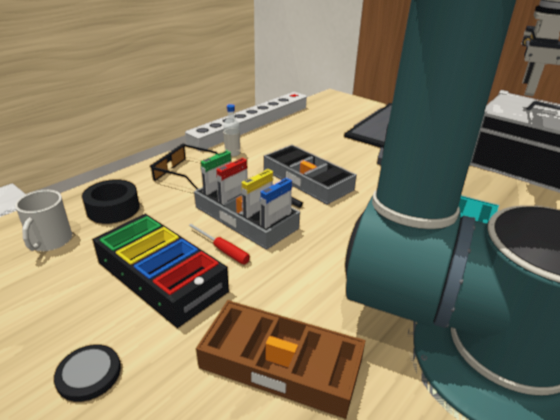

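The top view has the dock at about (167,180), bays green, yellow, blue, red from far to near. The loaded tray is at (273,167), drives green, red, yellow, blue, and the empty grey tray at (375,165). The brown (167,310) and turquoise (408,310) trays are the look-alikes.

```bash
cat > h.py <<'E'
import cv2,numpy as np
H={'red':[(0,8),(172,180)],'yellow':[(24,34)],'green':[(45,75)],'blue':[(100,125)],'orange':[(10,21)]}
def ray(m,uv,z):
    K,E=m['mtx'],m['extrinsics']
    uv=np.atleast_2d(uv).astype(float)
    c=np.c_[(uv[:,0]-K[0,2])/K[0,0],-(uv[:,1]-K[1,2])/K[1,1],-np.ones(len(uv))]
    r=c@E[:3,:3].T;o=E[:3,3]
    return o+r*((z-o[2])/r[:,2])[:,None]
def cloud(m,d):
    K,E=m['mtx'],m['extrinsics']
    v,u=np.indices(d.shape)
    c=np.dstack([(u-K[0,2])/K[0,0]*d,-(v-K[1,2])/K[1,1]*d,-d])
    return c@E[:3,:3].T+E[:3,3]
def mask(p,col,s=120,v=60):
    h=cv2.cvtColor(p,cv2.COLOR_RGB2HSV)
    return sum(cv2.inRange(h,(a,s,v),(b,255,255)) for a,b in H[col])
def blobs(mk,amin=60):
    cs,_=cv2.findContours(mk,cv2.RETR_EXTERNAL,cv2.CHAIN_APPROX_NONE)
    return [c[:,0,:] for c in cs if cv2.contourArea(c)>amin]
def rect(m,c,z):
    w=ray(m,c,z)[:,:2].astype(np.float32)
    (x,y),(a,b),t=cv2.minAreaRect(w)
    if a<b: a,b,t=b,a,t+90
    return np.round([x,y,a,b,(t+90)%180-90],1)   # long axis angle
E
python3 - <<'E'
from h import *
f=np.load('top1.npz');p,d=f['p'],f['d'];P=cloud(f,d)
for c in H:
    for b in blobs(mask(p,c),25):
        x,y,w,h=cv2.boundingRect(b)
        if not(120<x<420 and 100<y<240):continue
        mm=np.zeros(d.shape,np.uint8);cv2.drawContours(mm,[b.reshape(-1,1,2)],-1,255,-1)
        mm&=mask(p,c)
        z=np.median(P[mm>0][:,2])
        zz=62 if x<220 else (45 if c=='orange' else 120)
        print(c,(x,y,w,h),'z',round(z,1),rect(f,b,zz))
E
```

```text
red (140, 204, 47, 22) z 58.2 [453.  243.  101.4  46.3 -89.5]
red (221, 183, 11, 37) z 22.1 [476.5  96.2  74.2  20.6   0. ]
red (254, 139, 37, 9) z 118.5 [595.7   1.1  74.5  16.8  89.2]
yellow (253, 176, 38, 9) z 118.9 [518.6   2.6  75.9  16.5  89.3]
yellow (140, 156, 48, 21) z 60.7 [561.1 243.  104.5  44.7  89.3]
green (141, 132, 47, 21) z 60.9 [614.9 243.1 103.7  45.1  89.2]
green (254, 115, 37, 8) z 118.8 [6.474e+02 6.000e-01 7.480e+01 1.480e+01 8.920e+01]
blue (253, 201, 38, 8) z 118.8 [468.2   3.   75.6  14.4  89.4]
blue (140, 180, 47, 21) z 58.5 [507.7 243.7 102.7  44.3  89.4]
orange (398, 187, 50, 5) z -0.9 [ 505.5 -328.2  107.7    8.9   89.4]
orange (270, 158, 8, 18) z 43.6 [ 5.599e+02  8.000e-01  3.850e+01  1.570e+01 -4.000e-01]
orange (369, 154, 10, 20) z 43.3 [ 564.1 -222.2   44.3   19.    -6.7]
orange (401, 143, 31, 2) z -1.5 [ 607.8 -317.6   66.5    2.3   89.2]
orange (398, 129, 101, 59) z -0.9 [ 576.5 -386.4  219.2  130.    88.2]
orange (215, 129, 35, 12) z -1.2 [629.7  91.7  75.7  24.8  89.2]
```

Sizes, heights and pitches all check out. I'm raising the arm and hovering over the tray with the jaws turned along x.

Emit:
send_rows --increments '[[[0, 0, 50, 0], [0, 0, 100, 0], [28, 53, 130, 6], [56, 106, 150, 12], [84, 160, 150, 18], [112, 213, 150, 23], [140, 266, 150, 29], [168, 319, 150, 35], [196, 372, 150, 41], [224, 425, 150, 47], [252, 478, 150, 53], [280, 532, 150, 59]]]' --hand 145 --force 30

```text
clock: 1.6
ee_pos: [504.8, -102.7, 353.0]
eef_rot: [-3.142, 0.0, 1.372]
contact_force: [1.1, -0.6, -0.2]
gripper_width: 40.6
```

Emit:
send_rows --increments '[[[28, 53, 0, 5], [50, 95, 0, 9], [55.7, 106.6, 0, 10.9], [55.7, 106.6, 0, 10.9], [55.7, 106.6, 0, 10.9]]]'

```text
clock: 2.22
ee_pos: [559.7, 0.9, 353.3]
eef_rot: [3.141, 0.0, 1.557]
contact_force: [0.7, -0.2, -0.4]
gripper_width: 40.0
```

Run:
```python
from h import *
from plant import robot
o=robot.get_obs();print(o['clock'],o['ee_pos'],np.degrees(o['eef_rot']),o['gripper_width'],o['joint_positions'])
m=robot.camera_model('wrist');p,d=robot.grab_frame('wrist')
np.savez('w1.npz',p=p,d=d,**m)
cv2.imwrite('pics/w1.png',p[:,:,::-1]);print(m['extrinsics'])
for c in H:
    for b in blobs(mask(p,c),80):
        x,y,w,h=cv2.boundingRect(b)
        print(c,(x,y,w,h),rect(m,b,45 if c=='orange' else 120),rect(m,b,62))
```

```text
2.225 [559.67445004   0.89689776 353.27465551] [1.79993632e+02 1.39327097e-02 8.92018458e+01] 40.005718278802725 [-4.38390915e-02 -1.34576812e-01  1.44990899e+00 -2.47772990e-04
  1.82614210e+00 -2.99712837e-02]
[[ 9.99922351e-01  1.19825490e-02  3.42209207e-03  5.59990504e+02]
 [-1.24557003e-02  9.69493217e-01  2.44801464e-01  6.93758520e+01]
 [-3.84349508e-04 -2.44825080e-01  9.69567188e-01  5.33344559e+02]
 [ 0.00000000e+00  0.00000000e+00  0.00000000e+00  1.00000000e+00]]
red (302, 158, 14, 53) [596.4   3.3  75.6  18.5 -89.8] [601.5  -6.   86.2  21.1 -89.8]
red (214, 105, 51, 15) [501.3 103.6  68.   18.   -0.7] [493.1 108.3  77.5  20.5  -0.7]
red (190, 0, 36, 53) [466.8 207.   59.1  40.8 -90. ] [453.8 226.3  67.4  46.5 -90. ]
yellow (251, 173, 11, 21) [521.1   6.2  28.9  14.4  87.8] [515.7  -2.7  33.   16.5  87.8]
yellow (250, 157, 13, 15) [521.9  33.4  18.4  17.6  84.2] [516.6  28.4  21.   20.1  84.2]
yellow (266, 0, 33, 52) [561.1 206.4  57.9  40.3 -90. ] [561.3 225.6  66.   45.9 -90. ]
green (338, 159, 14, 52) [647.6   1.9  74.   16.3  89.2] [659.9  -7.5  84.4  18.6  89.2]
gre
[... 764 characters left out ...]
  6.9  42.5  16.3  -0.7]
orange (317, 155, 14, 40) [628.2   7.6  66.1  21.8 -89. ] [625.8   9.7  63.8  21.  -89. ]
orange (361, 147, 101, 94) [784.6 -31.6 154.6 149.5  16.8] [776.7 -28.1 149.2 144.3  16.8]
orange (184, 56, 161, 21) [ 5.329e+02  1.762e+02  2.452e+02  2.770e+01 -4.000e-01] [ 5.339e+02  1.725e+02  2.367e+02  2.680e+01 -4.000e-01]
orange (412, 41, 35, 45) [786.5 177.3  61.9  53.5  89.3] [778.6 173.5  59.8  51.6  89.3]
orange (482, 0, 21, 126) [883.1 173.1 176.2   9.4 -89. ] [871.8 169.5 170.1   9.  -89. ]
orange (380, 0, 94, 111) [784.9 180.5 140.3 135.7  60.1] [777.1 176.6 135.4 131.   60.1]
orange (0, 0, 218, 282) [289.4  50.7 450.9 315.  -86.4] [298.9  51.3 435.2 304.  -86.4]
```

The two cameras agree to within about 2–3 mm, so I'll take green first.

Emit:
send_rows --increments '[[[45, 0, -40, 0], [87.5, -0.5, -80, 0], [87.5, -0.5, -130, 0], [87.5, -0.5, -170, 0], [87.5, -0.5, -200, 0], [87.5, -0.5, -220, 0], [87.5, -0.5, -240, 0], [87.5, -0.5, -252, 0], [87.5, -0.5, -257, 0], [87.5, -0.5, -257, 0], [87.5, -0.5, -257, 0]]]'

```text
clock: 3.65
ee_pos: [647.9, 1.5, 97.0]
eef_rot: [3.141, 0.0, 1.559]
contact_force: [-0.6, -0.2, -0.5]
gripper_width: 40.1
```

Emit:
send_rows --increments '[[[0, 0, 0, 0], [0, 0, 0, 0], [0, 0, 0, 0], [0, 0, 0, 0]]]' --hand 255 --force 20

```text
clock: 4.15
ee_pos: [647.6, 1.5, 96.3]
eef_rot: [3.141, -0.0, 1.559]
contact_force: [1.0, 1.3, 0.9]
gripper_width: 15.6
```

Emit:
send_rows --increments '[[[0, 0, 5, 0], [0, 0, 20, 0], [0, 0, 45, 0], [0, 0, 80, 0], [0, 0, 120, 0], [0, 0, 150, 0], [0, 0, 160, 0], [0, 0, 160, 0]]]'

```text
clock: 5.15
ee_pos: [647.6, 1.4, 256.3]
eef_rot: [3.141, 0.0, 1.559]
contact_force: [0.6, -0.1, -2.4]
gripper_width: 15.5
```

Emit:
send_rows --increments '[[[-4, 30, 0, 0], [-10, 75, 0, 0], [-17, 130, 0, 0], [-24, 180, 0, 0], [-29, 220, 0, 0], [-32.3, 240, 0, 0], [-32.3, 242.6, 0, 0], [-32.3, 242.6, 0, 0], [-32.3, 242.6, -60, 0], [-32.3, 242.6, -80, 0], [-32.3, 242.6, -80, 0], [-32.3, 242.6, -80, 0]]]'

```text
clock: 6.65
ee_pos: [616.0, 244.0, 178.5]
eef_rot: [3.139, -0.001, 1.558]
contact_force: [0.5, 0.5, -2.8]
gripper_width: 15.9
```

Run:
```python
from h import *
from plant import robot
o=robot.get_obs();z=o['ee_pos'][2]-88
print(o['ee_pos'],o['contact_force'])
for n in('top','side','wrist'):
    m=robot.camera_model(n);p,d=robot.grab_frame(n)
    cv2.imwrite(f'pics/{n}2.png',p[:,:,::-1])
    for c in ('green','yellow','blue','red') :
      for b in blobs(mask(p,c),60):
        print(n,c,cv2.boundingRect(b),'drive',rect(m,b,z+112),'bay',rect(m,b,62))
```

```text
[616.0034647  243.97704015 178.45357425] [ 0.53679796  0.48318027 -2.78254284]
top green (176, 132, 12, 20) drive [5.815e+02 1.678e+02 3.670e+01 2.080e+01 5.000e-01] bay [6.155e+02 2.039e+02 4.330e+01 2.450e+01 5.000e-01]
top yellow (254, 176, 37, 9) drive [506.7  -1.5  66.8  14.9  89.3] bay [527.    3.9  79.   17.7  89.3]
top blue (253, 201, 38, 9) drive [ 4.602e+02 -2.000e-01  6.830e+01  1.480e+01  8.940e+01] bay [472.1   5.3  80.8  17.5  89.4]
top blue (149, 181, 38, 20) drive [489.3 193.1  70.   35.6  89.4] bay [506.5 233.8  82.7  42.   89.4]
top blue (363, 32, 10, 10) drive [ 779.1 -184.8   17.8   17.    -1.4] bay [ 849.  -212.9   21.    20.1   -1.4]
top red (160, 205, 27, 21) drive [443.6 182.3  49.1  37.1  89.5] bay [452.5 221.   58.   43.8  89.5]
top red (221, 183, 11, 37) drive [468.6  83.9  67.   18.6   0. ] bay [482.  104.8  79.2  21.9   0. ]
top red (254, 139, 37, 11) drive [574.4  -1.9  67.3  19.   89.2] bay [607.1   3.3  79.6  22.4  89.2]
top red (523, 5, 13, 10) drive [ 826.3 -490.7   22.7   17.8   88.8] bay [ 904.8 -574.3   26.9   21.    88.8]
side green (100, 216, 61
[... 648 characters left out ...]
6.5  36.2 -90. ] bay [453.8 244.7 106.4  50.3 -90. ]
side red (213, 237, 37, 27) drive [309.2 271.8  65.8  20.1  -0.4] bay [ 4.415e+02  1.549e+02  9.150e+01  2.790e+01 -4.000e-01]
side red (217, 158, 30, 22) drive [468.5 117.7  76.   36.8  88.5] bay [663.  -59.4 105.7  51.2  88.5]
wrist green (260, 155, 44, 127) drive [615.5 267.1  73.5  23.  -89.6] bay [615.4 226.2 139.7  43.7 -89.6]
wrist yellow (206, 155, 48, 97) drive [587.2 276.9  54.3  24.1  89.9] bay [561.5 244.8 103.3  45.7  89.9]
wrist blue (154, 156, 52, 96) drive [559.2 276.8  53.9  23.7 -89.9] bay [508.3 244.6 102.4  45.  -89.9]
wrist red (100, 157, 57, 96) drive [530.9 276.6  54.   24.3 -89.9] bay [454.5 244.4 102.7  46.2 -89.9]
```

View pics/wrist2.png

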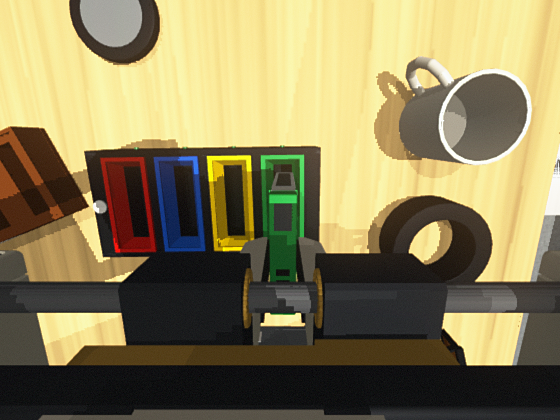

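The picture shows the green drive centred over the green bay (about (283,200)), with its yaw lined up with the dock. Lowering in steps.

Emit:
send_rows --increments '[[[0, 0.3, -20, 0.3], [0, 0.3, -35, 0.3], [0, 0.3, -40, 0.3], [0, 0.3, -44, 0.3], [0, 0.3, -48, 0.3], [0, 0.3, -52, 0.3], [0, 0.3, -52, 0.3]]]'

```text
clock: 7.68
ee_pos: [615.2, 244.3, 123.9]
eef_rot: [-3.141, 0.0, 1.564]
contact_force: [-0.1, 0.2, -2.1]
gripper_width: 15.5
```

Emit:
send_rows --increments '[[[0, 0, -5, 0], [0, 0, -10, 0], [0, 0, -15, 0], [0, 0, -19, 0], [0, 0, -21, 0], [0, 0, -22, 0], [0, 0, -22, 0]]]'

```text
clock: 8.55
ee_pos: [615.3, 244.4, 102.2]
eef_rot: [3.142, -0.0, 1.564]
contact_force: [-0.8, -0.6, -1.4]
gripper_width: 15.7
```

Emit:
send_rows --increments '[[[0, 0, -1, 0], [0, 0, -2, 0], [0, 0, -2.5, 0], [0, 0, -2.5, 0], [0, 0, -2.5, 0]]]'

```text
clock: 9.18
ee_pos: [615.5, 244.3, 100.3]
eef_rot: [3.141, -0.0, 1.564]
contact_force: [-0.0, -1.9, 5.4]
gripper_width: 16.1
```

Seated, with the floor reaction felt. Releasing and going for red.

Emit:
send_rows --increments '[[[0, 0, 0, 0], [0, 0, 0, 0], [0, 0, 0, 0], [0, 0, 15, 0], [0, 0, 40, 0], [0, 0, 80, 0], [0, 0, 100, 0], [-4, -50, 100, 0], [-8, -100, 100, 0], [-13, -160, 100, 0], [-17, -210, 100, -0.4], [-19.2, -240, 100, -0.4]]]' --hand 145

```text
clock: 10.68
ee_pos: [595.6, 2.2, 199.8]
eef_rot: [3.141, 0.0, 1.556]
contact_force: [-0.6, 0.2, -0.4]
gripper_width: 40.2
```

Emit:
send_rows --increments '[[[0, -1.9, 0, 0], [0, -1.9, -30, 0], [0, -1.9, -60, 0], [0, -1.9, -85, 0], [0, -1.9, -98, 0], [0, -1.9, -103.5, 0], [0, -1.9, -103.5, 0], [0, -1.9, -103.5, 0]]]'

```text
clock: 11.68
ee_pos: [596.4, 2.5, 97.1]
eef_rot: [3.14, 0.0, 1.557]
contact_force: [0.3, -0.7, 0.4]
gripper_width: 40.1
```

Emit:
send_rows --increments '[[[0, 0, 0, 0], [0, 0, 0, 0], [0, 0, 0, 0], [0, 0, 0, 0]]]' --hand 255

```text
clock: 12.18
ee_pos: [596.1, 2.5, 96.3]
eef_rot: [3.141, -0.0, 1.557]
contact_force: [0.2, -0.6, 0.6]
gripper_width: 15.8
```

Emit:
send_rows --increments '[[[0, 0, 5, 0], [0, 0, 20, 0], [0, 0, 45, 0], [0, 0, 80, 0], [0, 0, 120, 0], [0, 0, 150, 0], [0, 0, 160, 0], [0, 0, 160, 0]]]'

```text
clock: 13.18
ee_pos: [596.0, 2.5, 256.3]
eef_rot: [3.141, 0.0, 1.557]
contact_force: [-0.0, -0.2, -2.6]
gripper_width: 15.6
```

Emit:
send_rows --increments '[[[-18, 30, 0, 0], [-44, 75, 0, 0], [-76, 130, 0, 0], [-106, 180, 0, 0], [-129, 220, 0, 0.4], [-141, 240, 0, 0.4], [-142.4, 242, 0, 0.4], [-142.4, 242, 0, 0.4], [-142.4, 242, -60, 0.4], [-142.4, 242, -95, 0.4], [-142.4, 242, -103, 0.4], [-142.4, 242, -103, 0.4]]]'

```text
clock: 14.68
ee_pos: [454.2, 244.0, 153.8]
eef_rot: [3.141, -0.0, 1.563]
contact_force: [-0.1, 0.4, -1.3]
gripper_width: 15.8
```

Emit:
send_rows --increments '[[[0, 0, -5, 0], [0, 0, -10, 0], [0, 0, -15, 0], [0, 0, -20, 0], [0, 0, -25, 0], [0, 0, -30, 0], [0, 0, -30, 0], [0, 0, -30, 0]]]'

```text
clock: 15.68
ee_pos: [453.7, 244.5, 123.3]
eef_rot: [3.141, -0.0, 1.564]
contact_force: [-1.1, 0.4, -0.7]
gripper_width: 15.7
```

Emit:
send_rows --increments '[[[0, 0, -8, 0], [0, 0, -14, 0], [0, 0, -19, 0], [0, 0, -22, 0], [0, 0, -23.5, 0], [0, 0, -23.5, 0], [0, 0, -23.5, 0]]]'

```text
clock: 16.55
ee_pos: [454.0, 244.5, 100.4]
eef_rot: [3.141, -0.0, 1.564]
contact_force: [-0.8, -2.9, 6.6]
gripper_width: 15.6
```

Emit:
send_rows --increments '[[[0, 0, 0, 0], [0, 0, 0, 0], [0, 0, 0, 0], [0, 0, 15, 0], [0, 0, 40, 0], [0, 0, 80, 0], [0, 0, 100, 0], [14, -50, 100, 0], [27, -100, 100, 0], [43, -160, 100, 0], [57, -210, 100, -0.4], [65.9, -240, 100, -0.4]]]' --hand 160

```text
clock: 18.05
ee_pos: [519.7, 2.2, 199.7]
eef_rot: [-3.141, 0.0, 1.555]
contact_force: [-0.4, 0.5, 0.2]
gripper_width: 34.5
```

Emit:
send_rows --increments '[[[0, -1, 0, 0], [0, -1, -20, 0], [0, -1, -50, 0], [0, -1, -80, 0], [0, -1, -98, 0], [0, -1, -103.5, 0], [0, -1, -103.5, 0], [0, -1, -103.5, 0]]]'

```text
clock: 19.05
ee_pos: [520.0, 3.6, 97.2]
eef_rot: [3.14, -0.0, 1.557]
contact_force: [0.1, -0.5, -0.4]
gripper_width: 34.9
```

Emit:
send_rows --increments '[[[0, 0, 0, 0], [0, 0, 0, 0], [0, 0, 0, 0], [0, 0, 0, 0]]]' --hand 255

```text
clock: 19.55
ee_pos: [519.7, 3.4, 96.4]
eef_rot: [3.141, 0.0, 1.557]
contact_force: [-0.1, -0.0, 3.0]
gripper_width: 15.6
```

Emit:
send_rows --increments '[[[0, 0, 5, 0], [0, 0, 20, 0], [0, 0, 45, 0], [0, 0, 80, 0], [0, 0, 120, 0], [0, 0, 150, 0], [0, 0, 160, 0], [0, 0, 160, 0]]]'

```text
clock: 20.55
ee_pos: [519.6, 3.4, 256.2]
eef_rot: [3.141, 0.0, 1.557]
contact_force: [-0.7, 0.9, -1.1]
gripper_width: 15.8
```

Emit:
send_rows --increments '[[[5, 30, 0, 0], [13, 75, 0, 0], [22, 130, 0, 0], [31, 180, 0, 0], [38, 220, 0, 0.4], [41.9, 239, 0, 0.4], [41.9, 241, 0, 0.4], [41.9, 241, 0, 0.4], [41.9, 241, -60, 0.4], [41.9, 241, -95, 0.4], [41.9, 241, -103, 0.4], [41.9, 241, -103, 0.4]]]'

```text
clock: 22.05
ee_pos: [561.8, 243.9, 154.3]
eef_rot: [3.141, -0.0, 1.563]
contact_force: [0.9, -1.4, -0.9]
gripper_width: 15.5
```

Emit:
send_rows --increments '[[[0, 0, -5, 0], [0, 0, -10, 0], [0, 0, -15, 0], [0, 0, -20, 0], [0, 0, -25, 0], [0, 0, -30, 0], [0, 0, -30, 0], [0, 0, -30, 0]]]'

```text
clock: 23.05
ee_pos: [561.5, 244.5, 123.3]
eef_rot: [3.141, 0.0, 1.564]
contact_force: [-0.4, -0.5, -1.0]
gripper_width: 15.7
```

Emit:
send_rows --increments '[[[0, 0, -8, 0], [0, 0, -14, 0], [0, 0, -19, 0], [0, 0, -22, 0], [0, 0, -23.5, 0], [0, 0, -23.5, 0], [0, 0, -23.5, 0]]]'

```text
clock: 23.92
ee_pos: [561.8, 244.4, 100.4]
eef_rot: [3.141, -0.0, 1.564]
contact_force: [-0.4, -1.8, 5.1]
gripper_width: 15.7
```

Emit:
send_rows --increments '[[[0, 0, 0, 0], [0, 0, 0, 0], [0, 0, 0, 0], [0, 0, 15, 0], [0, 0, 40, 0], [0, 0, 80, 0], [0, 0, 100, 0], [-20, -50, 100, 0], [-39, -100, 100, 0], [-62, -160, 100, 0], [-82, -210, 100, -0.4], [-93.6, -239, 100, -0.4]]]' --hand 155

```text
clock: 25.42
ee_pos: [466.8, 3.6, 199.9]
eef_rot: [3.141, 0.0, 1.556]
contact_force: [-0.4, 0.4, -0.1]
gripper_width: 36.1
```

Emit:
send_rows --increments '[[[0, -1.3, 0, 0], [0, -1.3, -20, 0], [0, -1.3, -50, 0], [0, -1.3, -80, 0], [0, -1.3, -98, 0], [0, -1.3, -103.5, 0], [0, -1.3, -103.5, 0], [0, -1.3, -103.5, 0]]]'

```text
clock: 26.42
ee_pos: [468.3, 4.2, 97.1]
eef_rot: [3.14, 0.0, 1.557]
contact_force: [0.3, -0.1, 0.2]
gripper_width: 36.4
```

Emit:
send_rows --increments '[[[0, 0, 0, 0], [0, 0, 0, 0], [0, 0, 0, 0], [0, 0, 0, 0]]]' --hand 255

```text
clock: 26.92
ee_pos: [468.0, 4.1, 96.4]
eef_rot: [3.141, 0.0, 1.557]
contact_force: [0.9, 0.4, 1.2]
gripper_width: 15.7
```

Emit:
send_rows --increments '[[[0, 0, 5, 0], [0, 0, 20, 0], [0, 0, 45, 0], [0, 0, 80, 0], [0, 0, 120, 0], [0, 0, 150, 0], [0, 0, 160, 0], [0, 0, 160, 0]]]'

```text
clock: 27.92
ee_pos: [467.9, 4.2, 256.2]
eef_rot: [3.141, -0.0, 1.557]
contact_force: [-0.3, 0.4, -2.1]
gripper_width: 15.9
```

Emit:
send_rows --increments '[[[5, 30, 0, 0], [13, 75, 0, 0], [22, 130, 0, 0], [31, 180, 0, 0], [37, 220, 0, 0.4], [39.8, 238, 0, 0.4], [39.8, 240.3, 0, 0.4], [39.8, 240.3, 0, 0.4], [39.8, 240.3, -60, 0.4], [39.8, 240.3, -95, 0.4], [39.8, 240.3, -103, 0.4], [39.8, 240.3, -103, 0.4]]]'

```text
clock: 29.42
ee_pos: [508.0, 244.0, 154.3]
eef_rot: [3.141, -0.0, 1.563]
contact_force: [-0.0, 0.4, -2.5]
gripper_width: 15.4
```

Emit:
send_rows --increments '[[[0, 0, -5, 0], [0, 0, -10, 0], [0, 0, -15, 0], [0, 0, -20, 0], [0, 0, -25, 0], [0, 0, -30, 0], [0, 0, -30, 0], [0, 0, -30, 0]]]'

```text
clock: 30.42
ee_pos: [507.7, 244.5, 123.3]
eef_rot: [3.141, -0.0, 1.564]
contact_force: [-0.7, -0.1, -2.0]
gripper_width: 15.8
```

Emit:
send_rows --increments '[[[0, 0, -8, 0], [0, 0, -14, 0], [0, 0, -19, 0], [0, 0, -22, 0], [0, 0, -23.5, 0], [0, 0, -23.5, 0], [0, 0, -23.5, 0]]]'

```text
clock: 31.3
ee_pos: [508.0, 244.5, 100.5]
eef_rot: [3.14, -0.0, 1.564]
contact_force: [-0.4, -2.0, 6.2]
gripper_width: 15.9
```

Emit:
send_rows --increments '[[[0, 0, 0, 0], [0, 0, 0, 0], [0, 0, 0, 0], [0, 0, 15, 0], [0, 0, 45, 0], [0, 0, 90, 0], [0, 0, 150, 0], [0, -30, 190, -8], [0, -80, 220, -18], [10, -130, 250, -28], [20, -180, 250, -38], [30, -230, 250, -48]]]' --hand 145

```text
clock: 32.8
ee_pos: [537.5, 12.9, 351.3]
eef_rot: [3.14, -0.001, 0.721]
contact_force: [0.7, -0.2, 0.1]
gripper_width: 40.3
```

Emit:
send_rows --increments '[[[10, -50, 0, -10], [20, -100, 0, -20], [22.4, -124.5, 0, -30], [22.4, -124.5, 0, -40], [22.4, -124.5, 0, -44], [22.4, -124.5, 0, -44], [22.4, -124.5, 0, -44]]]'

```text
clock: 33.67
ee_pos: [560.0, -109.9, 350.2]
eef_rot: [3.142, -0.001, -0.04]
contact_force: [0.7, -0.8, -0.3]
gripper_width: 40.5
```

Run:
```python
from h import *
from plant import robot
o=robot.get_obs();print(o['clock'],o['ee_pos'],np.degrees(o['eef_rot']),o['joint_positions'])
for n in('top','side','wrist'):
    m=robot.camera_model(n);p,d=robot.grab_frame(n)
    np.savez(f'{n}3.npz',p=p,d=d,**m)
    cv2.imwrite(f'pics/{n}3.png',p[:,:,::-1])
    P=cloud(m,d)
    for b in blobs(mask(p,'orange'),60):
        r=rect(m,b,45)
        if r[2]<60 and 480<r[0]<640: print(n,cv2.boundingRect(b),r)
    # tray rims: points at z 35..55
    mk=((abs(P[:,:,2]-45)<6)&(P[:,:,0]>400)&(P[:,:,0]<720)&(P[:,:,1]<80)&(P[:,:,1]>-320)&(d>0)).astype(np.uint8)*255
    mk=cv2.morphologyEx(mk,cv2.MORPH_CLOSE,np.ones((3,3)))
    for b in blobs(mk,400): print(n,'rim',rect(m,b,45))
    for c in('red','yellow','green','blue'):
        for b in blobs(mask(p,c),60):
            r=rect(m,b,124)
            if 50<r[2]<85 and r[1]>180: print(n,c,r)
```

```text
33.675 [ 559.96381214 -109.91930251  350.18854653] [ 1.79996449e+02 -2.87699051e-02 -2.27934356e+00] [-2.38554767e-01 -1.11940707e-01  1.43430255e+00  3.96094626e-05
  1.81872633e+00  1.37203335e+00]
top (369, 154, 11, 20) [ 563.9 -223.2   43.    22.2   -1.5]
top (335, 144, 16, 13) [ 595.3 -153.8   33.7   27.2   89.3]
top (400, 137, 12, 24) [ 598.8 -292.3   54.    16.6  -15.6]
top rim [ 577.2 -224.8  115.5  104.6   -5.4]
top rim [558.   31.6 222.9  47.6  -2.4]
side (236, 196, 19, 17) [557.9  19.   54.2  43.4  89. ]
side rim [555.1   8.1 229.1 110.3  -0.9]
side rim [ 560.6 -216.   230.4  112.3   -5.5]
side red [383.6 206.6  79.9  24.2  -0.8]
side green [603.7 251.2  81.9  47.4  89.4]
side blue [495.6 251.   82.6  38.8  89.8]
wrist (466, 211, 16, 13) [ 480.8 -437.9   25.5   18.1  -57.4]
wrist (211, 169, 15, 26) [559.   -0.9  42.5  21.9  -1.5]
wrist (341, 160, 16, 27) [ 565.1 -219.7   43.6   22.    -5.1]
wrist (385, 147, 34, 11) [ 596.1 -306.1   53.9   14.8   89.9]
wrist rim [558.9   2.  222.9 104.3  -0.8]
wrist rim [ 565.2 -222.9  223.2  104.4   -5.4]
```

View pics/wrist3.png

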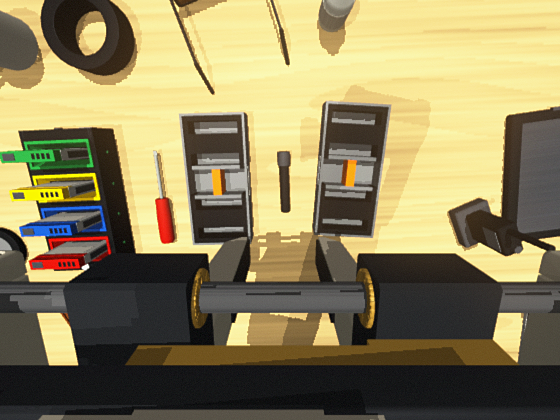

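View pics/top3.png

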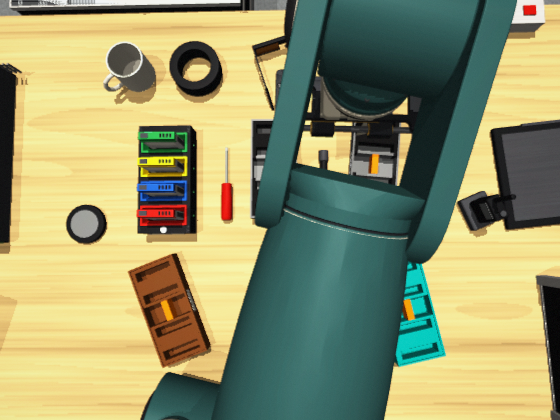

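Both pictures show the four drives in their own bays. The wrist depth gives rims of 223×104 mm: loaded tray at (558.9, 2.0, −0.8°), empty tray at (565.2, −222.9, −5.4°). Next I grip the orange bar.

Emit:
send_rows --increments '[[[0, 40, 0, 1], [-1, 85, -40, 1.6], [-1.1, 112, -90, 1.6], [-1.1, 112, -140, 1.6], [-1.1, 112, -190, 1.6], [-1.1, 112, -230, 1.6], [-1.1, 112, -260, 1.6], [-1.1, 112, -285, 1.6], [-1.1, 112, -300, 1.6], [-1.1, 112, -311.6, 1.6], [-1.1, 112, -311.6, 1.6], [-1.1, 112, -311.6, 1.6]]]'

```text
clock: 35.33
ee_pos: [559.4, 1.9, 38.9]
eef_rot: [3.142, -0.001, -0.014]
contact_force: [0.4, 0.8, -0.2]
gripper_width: 40.1
```

Emit:
send_rows --increments '[[[0, 0, 0, 0], [0, 0, 0, 0], [0, 0, 0, 0], [0, 0, 0, 0], [0, 0, 0, 0]]]' --hand 255 --force 40

```text
clock: 35.95
ee_pos: [558.9, 2.0, 38.0]
eef_rot: [-3.142, 0.0, -0.014]
contact_force: [0.2, -0.1, 0.0]
gripper_width: 1.0
```

The opening reads 1.0 mm, where the bar should hold it at 14 mm. I'll look before doing anything else.

Run:
```python
from h import *
from plant import robot
o=robot.get_obs();print(o['clock'],o['ee_pos'],o['gripper_width'],o['contact_force'])
for n in('side','wrist'):
    m=robot.camera_model(n);p,d=robot.grab_frame(n)
    np.savez(f'{n}4.npz',p=p,d=d,**m)
    cv2.imwrite(f'pics/{n}4.png',p[:,:,::-1])
p=cv2.imread('pics/side4.png');cv2.imwrite('pics/side4c.png',cv2.resize(p[100:280,150:390],None,fx=3,fy=3,interpolation=cv2.INTER_CUBIC))
```

```text
35.95 [558.91690766   1.98257815  38.02005071] 1.021902502653145 [ 0.1974381  -0.12751378  0.00192611]
```

View pics/side4c.png

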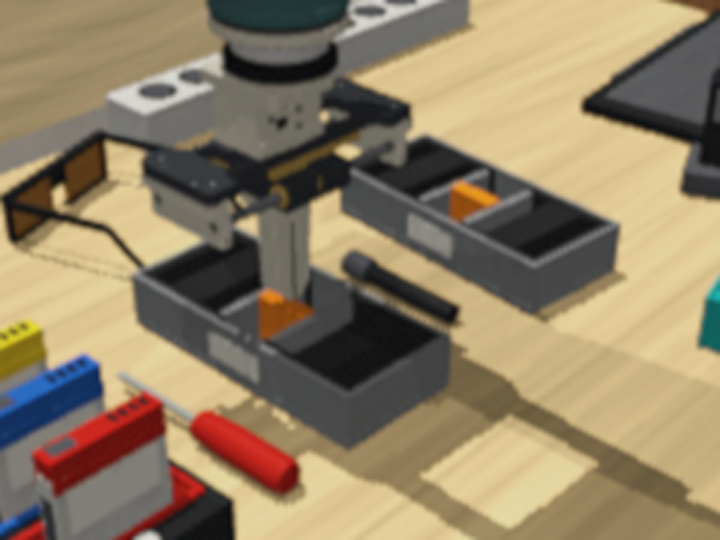

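View pics/wrist4.png

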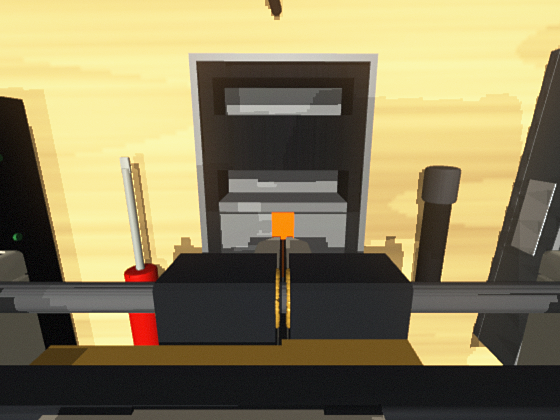

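Run:
```python
from h import *
from plant import robot
print(robot.finger_overhang, [a for a in dir(robot) if a[0]!='_'])
def proj(m,X):
    E=m['extrinsics'];c=(np.array(X)-E[:3,3])@E[:3,:3];K=m['mtx']
    return np.round([K[0,0]*c[0]/-c[2]+K[0,2],K[1,1]*-c[1]/-c[2]+K[1,2]],1)
for n in('side','wrist'):
    m=np.load(n+'4.npz');P=cloud(m,m['d'])
    for l,X in dict(tcp=(559,2,38),tip=(559,2,16),z60=(559,2,60),barA=(581,9,45),barB=(537,9,45),barBlow=(537,9,8)).items():
        u=proj(m,X);print(n,l,u,'crop3',np.round((u-[150,100])*3))
    mk=((abs(P[:,:,2]-45)<6)&(P[:,:,0]>400)&(P[:,:,0]<720)&(P[:,:,1]<80)&(P[:,:,1]>-100)&(m['d']>0)).astype(np.uint8)*255
    for b in blobs(mk,300): print(n,'rim',rect(m,b,45))
    mk=mask(m['p'],'orange')>0
    for b in blobs(mask(m['p'],'orange'),60):
        x,y,w,h=cv2.boundingRect(b)
        sub=P[y:y+h,x:x+w][mk[y:y+h,x:x+w]]
        if w<40 and h<40: print(n,(x,y,w,h),np.percentile(sub,[3,50,97],axis=0).round(0).tolist())
m=np.load('wrist4.npz');P=cloud(m,m['d'])
for v in range(205,300,8): print(v,P[v,278].round(0),P[v,290].round(0),m['p'][v,290])
```

```text
22.0 ['PlanningError', 'camera_model', 'finger_overhang', 'finish_job', 'get_obs', 'grab_frame']
side tcp [245.4 202.8] crop3 [286. 308.]
side tip [245.6 211.2] crop3 [287. 334.]
side z60 [245.2 194.1] crop3 [286. 282.]
side barA [235.9 197.6] crop3 [258. 293.]
side barB [250.3 205.1] crop3 [301. 315.]
side barBlow [250.6 219.5] crop3 [302. 358.]
side rim [554.8   7.7 229.7 109.5  -1. ]
side (429, 198, 23, 16) [[225.0, -333.0, 21.0], [244.0, -282.0, 36.0], [264.0, -275.0, 45.0]]
side (236, 196, 18, 17) [[539.0, -12.0, 12.0], [565.0, 10.0, 40.0], [581.0, 13.0, 45.0]]
side (300, 160, 17, 14) [[544.0, -265.0, 17.0], [573.0, -218.0, 39.0], [586.0, -213.0, 45.0]]
side (156, 160, 12, 10) [[843.0, -9.0, 9.0], [851.0, 4.0, 28.0], [857.0, 28.0, 38.0]]
side (171, 148, 13, 20) [[859.0, -77.0, 5.0], [868.0, -52.0, 21.0], [878.0, -28.0, 39.0]]
side (239, 144, 30, 16) [[534.0, -42.0, 161.0], [536.0, 4.0, 166.0], [540.0, 32.0, 171.0]]
wrist tcp [283.8 241.8] crop3 [401. 425.]
wrist tip [283.6 231.4] crop3 [401. 394.]
wrist z60 [283.9 255. ] crop3 [402. 465.]
wrist barA [272.1 212.3] crop3 [366. 337
[... 304 characters left out ...]
 92.0, 142.0]]
wrist (265, 0, 17, 20) [[703.0, 2.0, -3.0], [707.0, 6.0, 4.0], [713.0, 12.0, 9.0]]
205 [585.   5.  41.] [585.  -2.  41.] [146 144 140]
213 [580.   5.  42.] [580.  -2.  44.] [254 137  12]
221 [575.   5.  43.] [575.  -2.  44.] [251 143  12]
229 [569.   6.  42.] [569.  -2.  43.] [251 147  14]
237 [567.   5.  52.] [567.  -2.  52.] [138 121 110]
245 [567.   5.  66.] [567.  -1.  65.] [93 86 76]
253 [568.   5.  78.] [594.   0. 142.] [47 43 39]
261 [568.   5.  88.] [595.   0. 148.] [23 23 22]
269 [593.   4. 150.] [594.   1. 153.] [29 30 27]
277 [593.   4. 154.] [594.   1. 156.] [44 35 22]
285 [591.   4. 154.] [592.   1. 157.] [54 42 26]
293 [590.   4. 157.] [591.   1. 158.] [64 49 28]
```

Run:
```python
from h import *
m=np.load('wrist4.npz');P=cloud(m,m['d'])
for c in (262,266,270,297,301,305):
    print(c,[P[v,c].round(0).astype(int).tolist() for v in range(222,262,4)])
p=m['p'][190:270,230:340,::-1];cv2.imwrite('pics/w4c.png',cv2.resize(p,None,fx=7,fy=7,interpolation=cv2.INTER_NEAREST))
```

```text
262 [[564, 18, 6], [560, 19, 6], [557, 18, 7], [554, 19, 6], [551, 19, 7], [568, 14, 62], [568, 14, 68], [568, 14, 74], [594, 8, 143], [594, 8, 144]]
266 [[563, 15, 6], [560, 15, 7], [557, 15, 7], [554, 16, 6], [550, 16, 6], [568, 12, 62], [567, 12, 67], [568, 12, 73], [594, 7, 142], [594, 7, 145]]
270 [[564, 12, 7], [560, 12, 7], [557, 12, 7], [554, 13, 6], [567, 10, 54], [568, 10, 61], [568, 10, 68], [567, 9, 73], [594, 6, 143], [594, 6, 146]]
297 [[563, -8, 6], [560, -8, 7], [557, -8, 6], [554, -8, 6], [551, -8, 7], [567, -6, 61], [568, -5, 68], [567, -5, 73], [594, -2, 142], [594, -1, 146]]
301 [[563, -11, 7], [560, -11, 6], [556, -11, 4], [554, -11, 7], [550, -11, 6], [568, -8, 62], [567, -7, 68], [567, -7, 73], [594, -3, 142], [594, -3, 145]]
305 [[563, -14, 6], [560, -14, 6], [557, -14, 7], [553, -15, 5], [551, -14, 7], [567, -10, 61], [567, -10, 67], [567, -9, 72], [594, -4, 142], [594, -4, 145]]
```

View pics/w4c.png

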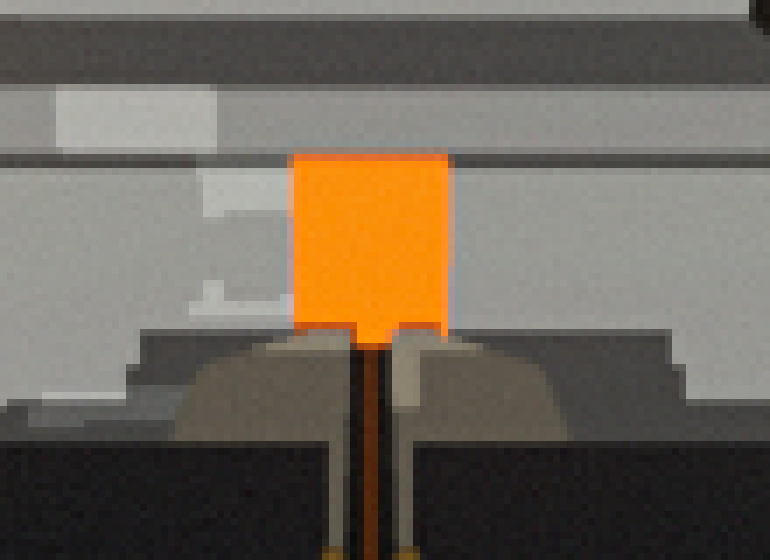

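The jaws closed in air. Both the side view and the wrist depth put the real fingertips at z≈48–50, just above the bar top, not the z=16 implied by a 22 mm overhang. The fingers actually end about 32 mm higher than stated. I'll reopen, lower in small steps watching the force, and re-grip.

Emit:
send_rows --increments '[[[0, 0, 0, 0], [0, 0, 0, 0], [0, 0, 0, 0], [0, 0, 0, 0]]]' --hand 145

```text
clock: 36.55
ee_pos: [558.9, 2.0, 38.0]
eef_rot: [-3.142, 0.0, -0.014]
contact_force: [0.2, 0.2, 0.2]
gripper_width: 36.2
```

Emit:
send_rows --increments '[[[0, 0, -3, 0], [0, 0, -7, 0], [0, 0, -10, 0], [0, 0, -12, 0], [0, 0, -12, 0], [0, 0, -12, 0]]]'

```text
clock: 37.3
ee_pos: [559.0, 2.0, 26.1]
eef_rot: [-3.142, -0.0, -0.014]
contact_force: [0.5, 0.2, -0.7]
gripper_width: 40.2
```

Run:
```python
from h import *
from plant import robot
o=robot.get_obs();print(o['ee_pos'],o['gripper_width'],o['contact_force'])
m=robot.camera_model('wrist');p,d=robot.grab_frame('wrist');P=cloud(m,d)
# front faces of the fingers: x near 567, lowest z
s=(abs(P[:,:,0]-567.5)<2.5)&(abs(P[:,:,1]-2)<50)&(P[:,:,2]>10)&(P[:,:,2]<90)
for lo,hi in((18,45),(-41,-14)):
    q=P[s&(P[:,:,1]>lo)&(P[:,:,1]<hi)];print(len(q),np.percentile(q[:,2],[0,2,10,50]).round(1),np.percentile(q[:,1],[0,100]).round(1))
c=p[170:300,190:380,::-1];cv2.imwrite('pics/w5c.png',cv2.resize(c,None,fx=4,fy=4,interpolation=cv2.INTER_NEAREST))
```

```text
[558.99388597   1.9602989   26.14547285] 40.24203030639657 [ 0.45997144  0.23623545 -0.7012026 ]
1091 [40.7 43.1 50.  71.5] [22.7 38.6]
1080 [39.  43.4 50.1 71.4] [-33.  -17.1]
```

View pics/w5c.png

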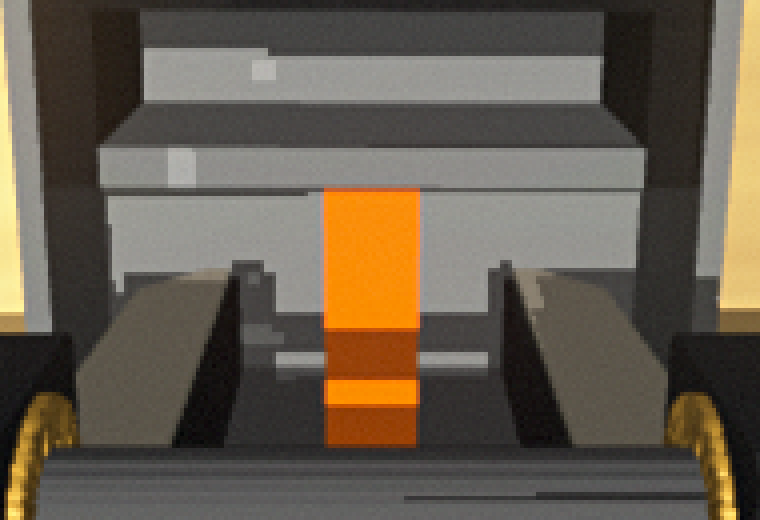

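The fingers straddle the bar cleanly, with tips at z≈40 while the TCP reads 26. Lowering 22 mm more and gripping.

Emit:
send_rows --increments '[[[0, 0, -5, 0], [0, 0, -10, 0], [0, 0, -15, 0], [0, 0, -20, 0], [0, 0, -22, 0], [0, 0, -22, 0], [0, 0, -22, 0]]]'

```text
clock: 38.22
ee_pos: [559.0, 2.0, 4.2]
eef_rot: [-3.142, -0.0, -0.014]
contact_force: [0.2, -0.2, 0.2]
gripper_width: 40.3
```

Emit:
send_rows --increments '[[[0, 0, 0, 0], [0, 0, 0, 0], [0, 0, 0, 0], [0, 0, 0, 0], [0, 0, 0, 0]]]' --hand 255 --force 40

```text
clock: 38.85
ee_pos: [559.0, 1.9, 4.1]
eef_rot: [3.142, -0.0, -0.014]
contact_force: [0.2, -0.2, 1.1]
gripper_width: 13.7
```

Emit:
send_rows --increments '[[[0, 0, 3, 0], [0, 0, 10, 0], [0, 0, 25, 0], [0, 0, 50, 0], [0, 0, 80, 0], [0, 0, 105, 0], [0, 0, 120, 0], [0, 0, 120, 0], [0, 0, 120, 0]]]'

```text
clock: 39.98
ee_pos: [558.5, 2.0, 123.0]
eef_rot: [-3.142, 0.001, -0.014]
contact_force: [-0.3, -0.2, -4.2]
gripper_width: 13.6
```

Emit:
send_rows --increments '[[[0, -15, 0, 0], [1, -40, 0, -0.5], [2, -75, 0, -1.5], [3, -110, 0, -2.3], [4, -145, 0, -3], [5, -175, 0, -3.8], [6, -200, 0, -4.4], [6.3, -217, 0, -4.6], [6.3, -224.9, 0, -4.6], [6.3, -224.9, 0, -4.6], [6.3, -224.9, -30, -4.6], [6.3, -224.9, -30, -4.6]]]'

```text
clock: 41.48
ee_pos: [564.2, -221.7, 92.1]
eef_rot: [-3.14, 0.003, -0.093]
contact_force: [-0.1, -0.1, -4.5]
gripper_width: 13.7
```

Run:
```python
from h import *
from plant import robot
o=robot.get_obs();print(o['clock'],o['ee_pos'],np.degrees(o['eef_rot']),o['gripper_width'],o['contact_force'])
for n in('side','wrist'):
    m=robot.camera_model(n);p,d=robot.grab_frame(n);P=cloud(m,d)
    np.savez(n+'6.npz',p=p,d=d,**m);cv2.imwrite(f'pics/{n}6.png',p[:,:,::-1])
    for zz,l in((135,'held'),(45,'empty')):
        mk=((abs(P[:,:,2]-zz)<7)&(P[:,:,0]>420)&(P[:,:,0]<700)&(P[:,:,1]<-140)&(P[:,:,1]>-310)&(d>0)).astype(np.uint8)*255
        for b in blobs(mk,150): print(n,l,cv2.boundingRect(b),rect(m,b,zz),np.median(P[b[:,1],b[:,0],2]))
p=cv2.imread('pics/side6.png');cv2.imwrite('pics/side6c.png',cv2.resize(p[60:240,200:420],None,fx=3,fy=3))
```

```text
41.475 [ 564.22517655 -221.73765055   92.0537025 ] [-179.92485962    0.19590403   -5.33986804] 13.650923809313467 [-0.08954601 -0.0539316  -4.47054612]
side held (262, 116, 99, 40) [ 557.1 -209.8  227.3  110.3   -5.2] 130.01166152297395
side empty (263, 149, 94, 42) [ 560.9 -214.9  229.7  112.9   -4.9] 40.88069614391935
wrist held (163, 31, 240, 250) [ 617.2 -226.1  116.7  102.5   -5.3] 132.78686610249918
```

View pics/side6c.png

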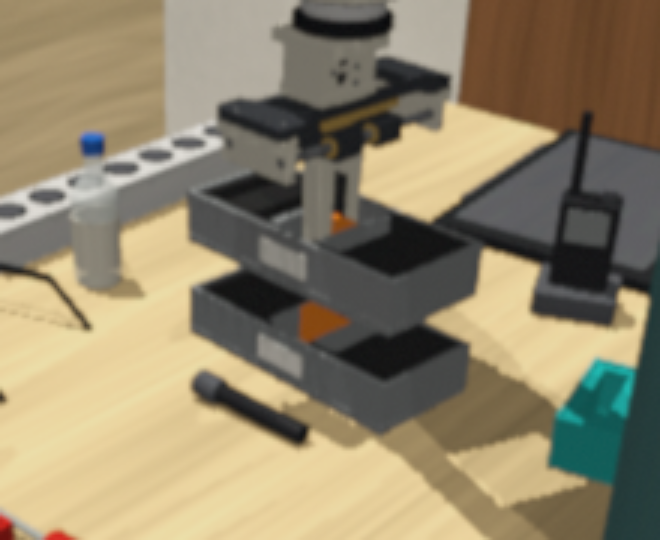

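The held tray hangs level, directly above the empty one. Lowering gently.

Emit:
send_rows --increments '[[[0, 0, -12, 0], [0, 0, -24, 0], [0, 0, -33, 0], [0, 0, -38, 0], [0, 0, -40, 0], [0, 0, -41, 0], [0, 0, -42, 0], [0, 0, -42, 0], [0, 0, -42, 0]]]'

```text
clock: 42.7
ee_pos: [565.3, -223.0, 52.2]
eef_rot: [3.142, -0.0, -0.094]
contact_force: [0.2, -0.2, -3.9]
gripper_width: 13.7
```

Emit:
send_rows --increments '[[[0, 0, -1, 0], [0, 0, -2, 0], [0, 0, -3, 0], [0, 0, -4, 0], [0, 0, -4, 0], [0, 0, -4, 0]]]'

```text
clock: 43.45
ee_pos: [565.3, -223.0, 49.1]
eef_rot: [3.141, -0.0, -0.094]
contact_force: [-6.2, 2.5, 6.1]
gripper_width: 13.7
```

Contact: the support force shows the tray is resting on the rim. Releasing and retracting.

Emit:
send_rows --increments '[[[0, 0, 0.5, 0], [0, 0, 0.5, 0], [0, 0, 0.5, 0], [0, 0, 0.5, 0], [0, 0, 6, 0], [0, 0, 20, 0], [0, 0, 40, 0], [0, 0, 80, 0], [0, 0, 130, 0], [0, 0, 190, 0], [0, 0, 230, 0], [0, 0, 250, 0]]]' --hand 150

```text
clock: 44.95
ee_pos: [565.4, -223.0, 301.8]
eef_rot: [3.14, -0.004, -0.094]
contact_force: [-0.2, -0.7, -1.4]
gripper_width: 38.0
```

Emit:
send_rows --increments '[[[0, 40, 20, 0], [0, 90, 40, 0], [0, 110, 50, 0], [0, 110, 50, 0], [0, 110, 50, 0]]]'

```text
clock: 45.58
ee_pos: [565.2, -113.7, 347.0]
eef_rot: [3.141, 0.001, -0.094]
contact_force: [-0.3, 0.7, -0.9]
gripper_width: 38.3
```

Run:
```python
from h import *
from plant import robot
o=robot.get_obs();print(o['clock'],o['ee_pos'],o['gripper_width'],o['contact_force'])
for n in('side','wrist'):
    m=robot.camera_model(n);p,d=robot.grab_frame(n);P=cloud(m,d)
    cv2.imwrite(f'pics/{n}7.png',p[:,:,::-1])
    mk=((abs(P[:,:,2]-90)<6)&(P[:,:,0]>420)&(P[:,:,0]<700)&(P[:,:,1]<-130)&(P[:,:,1]>-310)&(d>0)).astype(np.uint8)*255
    mk=cv2.morphologyEx(mk,cv2.MORPH_CLOSE,np.ones((3,3)))
    for b in blobs(mk,300):
        q=P[mk>0];A=np.c_[q[:,:2]-q[:,:2].mean(0),np.ones(len(q))];s=np.linalg.lstsq(A,q[:,2],rcond=None)[0]
        print(n,rect(m,b,90),'plane',s.round(4))
    for c,bx in zip(('red','blue','yellow','green'),(453.6,507.6,561.4,615.3)):
        s=(mask(p,c)>0)&(abs(P[:,:,0]-bx)<14)&(abs(P[:,:,1]-244)<50)&(P[:,:,2]>100)
        if s.sum()>20:
            q=P[s];print(n,c,s.sum(),np.median(q,0).round(1),'top z',np.percentile(q[:,2],90).round(1),rect(m,np.argwhere(s)[:,::-1],124))
```

```text
45.575 [ 565.16168082 -113.71653597  347.01885653] 38.34602146309634 [-0.29795547  0.72936063 -0.92144411]
side [ 560.5 -214.7  230.5  111.8   -5.4] plane [-3.58000e-02  2.94100e-01  8.77502e+01]
side red 670 [447.3 245.7 118.8] top z 123.8 [442.6 250.5  85.3  37.2  89.7]
side blue 595 [500.7 246.5 118.8] top z 123.8 [495.  251.   82.3  38.   89.1]
side yellow 576 [554.8 246.9 118.8] top z 123.8 [548.4 250.   83.8  40.2  89.8]
side green 525 [609.  246.4 118.2] top z 123.6 [601.4 251.2  81.9  42.7  89.4]
wrist [ 565.5 -221.5  222.8  104.4   -5.4] plane [2.98000e-02 1.80600e-01 8.88567e+01]
wrist red 491 [461.4 239.5 120.8] top z 123.2 [461.5 234.6  88.   20.2  89.3]
wrist blue 605 [511.6 239.4 121.9] top z 123.2 [510.8 234.9  89.3  21.3  89.9]
wrist yellow 532 [563.1 239.7 122.4] top z 123.5 [563.1 237.1  85.7  18.7 -89.6]
wrist green 512 [616.4 238.7 122.4] top z 123.4 [616.3 235.1  88.2  16.9  89.3]
```

View pics/side7.png

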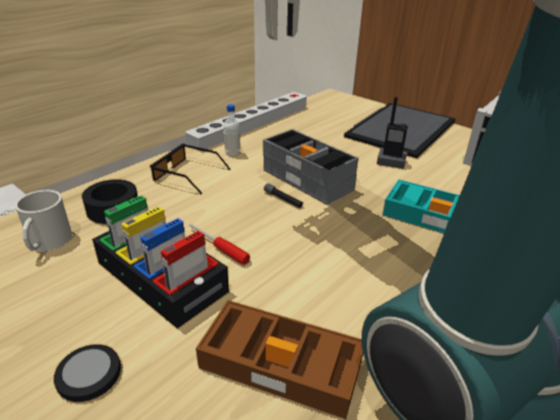

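The stack is square: upper rim 222.8×104.4 mm at z 90, 1.4 mm and 0° from the lower tray. The drive tops are at z 123.2–123.8, where 124 means seated.

```bash
python3 -c "
from plant import robot
print(robot.finish_job(), robot.get_obs()['clock'])"
```

```text
the job is handed in; nothing more can be done
the job is handed in; nothing more can be done
```

All four drives are seated in the bays of their own colours, and the emptied tray stands squarely on the other grey tray. I handed the job in at about 46 s; it reports no verdict.

**Last checks**
- **Drives:** the red, blue, yellow and green tops read 123.2–123.8 mm above the table, against 124 for fully seated. I felt the slot floor take the load for each one before letting go.
- **Trays:** the upper tray's rim measured 222.8 × 104.4 mm at about 90 mm up. It sat 1.4 mm and 0° off where I had measured the lower tray. The arm was clear and the gripper open at hand-in.

**What disagreed**
- **Fingertips:** the first tray grasp closed on nothing (opening 1 mm). The cameras showed the fingertips 12–14 mm behind the TCP, where the interface states 22 mm ahead of it. I reopened, went 34 mm lower and gripped the bar properly (13.7 mm). The drives had therefore been held only by about their top 10 mm, but none slipped or tilted in the checks.
- **Level check:** fitting a plane to the upper tray's depth points gave a false tilt, because inner wall points were mixed in. I relied on the rim rectangle and the side picture, both of which look level.

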